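Ease open the pop-up lid of the kettle

ROBOT

A 6-joint arm with a two-finger parallel gripper is mounted at the origin on the work surface. World frame = base frame: x ahead of the robot, y to its left, z up, the work surface at z = 0. Lengths are in m, angles in rad, forces in N, time in s.
With the tool pointing down it reaches from about 0.35 to 0.925 m from the base axis. Payload 6.4 kg.
Tool frame: the origin (TCP) lies on the centre line of the jaws, within the pads' length; the fingertips stand env.nose_length ahead of it and the grasp point (between the pads) is the TCP (env.nose_length is the distance from the TCP to the fingertips, in m); z points along the fingers, y is the line along which they close (so a half turn about z gives the same grasp; the last joint's range is limited). The gripper opens to 85 mm and grips with 20 to 120 N. Pads are 22 mm wide; open, the fingers measure 114 mm over their backs; the gripper's body (76 mm by 85 mm) begins 54 mm behind the grasp point. The pads swing forward as they close: fully open they stand 13 mm farther back than shut.
Start: joints at [-1.483, 0.245, 1.558, -0, 1.339, -0.174], TCP at [0.168, -0.628, 0.224] pointing down, gripper open.
Joint ranges: [-3.13, 3.13], [-1.02, 2.26], [0.13, 2.54], [-0.95, 4.09], [0.21, 2.88], [-2.74, 2.74]. Speed limits (rad/s): [2.57, 2.57, 3.14, 3.14, 3.14, 3.14].

INTERFACE

Orientations are given as a 3x3 rotation matrix whose columns are the frame's x, y, z axes.
In Python, from workcell import env, vision gives the robot as it stands.
- The arm moves only by the tool play_rows, never from a script. Its argument "moves" is a list that holds one entry, the list of rows, each a list of 7 numbers: the shift along the tool's x, y, z in m, then the turn, a rotation vector about the tool's x, y, z in degrees, then the finger opening in m, from 0 to 0.0854. In form: [[[dx, dy, dz, wx, wy, wz, jaw], ...]]. A call has 1 to 8 rows; each row is the pose to reach, as a shift and turn from the pose commanded when the call began, along the tool's axes at that moment; what a row does not reach only later rows make up. A row lasts 1/10 s, in which the tool goes at most 50 mm and 8.59 degrees, less where a joint would pass 70% of its speed; a pose out of reach is approached as far as the arm can. A call with a gripper value outside its range is refused whole. The fingers move at their own pace and stop on an object; "newtons" is the grip in N (left out, the last holds). Time passes only in rows, so rows that repeat a pose let the fingers close. It gives the time, the measured TCP pose, the force, the opening and the grip force at its end, in the units of the state.
- env.observe(): the state, without advancing time (a new reading comes with each control period).
- vision.get_image(name): name is "scene" or "side" or "wrist"; returns a dict with "image" (420x560x3 uint8, red, green, blue), "z_map" (420x560 float32, m along the optical axis (not along the pixel's ray), 0 where there is no reading), "fx", "fy", "cx", "cy" (pixels), "world_to_cam" (4x4, takes a point from world to camera coordinates). Camera axes: x right, y down, z forward; pixel columns grow to the right and rows downward; lengths in m; the calibration is good to about 2 mm. The wrist camera is an equidistant fisheye: a pixel r from the principal point sees the ray r / f radians off the axis. A picture is of the moment at which its call begins.
- env.hand_in(): hands the job in; it is judged then, once.
The state is a dict: "time": time; "q": joint angles; "joint_vel": joint speeds; "tau": joint torques, N m; "position": TCP position; "eef_rot": TCP orientation; "force": force on the tool from outside, world axes, zero at the start; "wrist_torque": the same for the moment, N m; "gripper_width": opening from 0.0 (shut) to 1.0 (fully open); "grip_force": force on a finger pad.
Only numpy, scipy, OpenCV 4.12 (cv2) and the standard library are available. Lean on these libraries where they do the work, as an engineer would, in place of code of your own. Each camera call takes 0.05 s, during which the arm holds its last target. There are 200 camera calls.

TASK

Open the kettle's lid for refilling without letting it fly up and fling hot drops: press the light-grey release button on top of the handle with one fingertip and catch the lid under the other finger as it pops, while it is barely open. Then let it up slowly under that finger until it stands fully open by itself, and take the hand away. Do not press hard, do not shift or lift the kettle on its base, and leave everything on the tea tray undisturbed.

Things in the scene. Friction and masses are not known exactly. Their poses are not given: they have to be found in the camera images.
- kettle: Steel cordless kettle, about 1.3 kg, loose on a round black base 20 mm high. Origin: centre of its underside, z up, +x to the spout, black handle on the -x side, within 35 degrees of facing the robot. In mm: body radius 72 at the foot, 58 at z 150; a black housing under the button, x -115 to -51, 30 wide, top at z 166; handle reaches x -128, spout x 77. Not to be shifted or lifted.
- kettle_lid: The kettle's round steel lid, 108 mm across. Origin on the hinge axis, at (-52, 0, 160) mm in the kettle's frame. Shut, its axes are parallel to the kettle's, the disc's centre is at x 52, its front edge at x 106; its top lies 9 to 11 mm above the origin, 5 mm at the rim. It turns about y: the front rises and swings back over the handle to a stop at 1.3 rad (75 degrees), where it stays.
- kettle_hinge (a point): Middle of the lid's hinge axis. Once the catch lets go, a spring lifts the lid with 0.13 N m (about 2 N on a finger 55 mm from the hinge), falling to 0.02 N m when open; left free it flies open in under half a second. A finger on or just above its top face stops it, and the lid then follows that finger as it rises and moves back. Pushed down again, it need not re-latch.
- lid_front (a point): Point on top of the lid at its front edge, 104 mm from the hinge axis.
- kettle_button (a joint): Travel of the lid-release button, m: 0 up, 0.006 fully down; its spring takes 1.3 N to start and 5 N fully down, and returns it. The catch lets the lid go at about 4.5 mm.
- button_top (a point): Centre of the top of the light-grey release button, 26 mm (along the kettle's x) by 22 mm, at rest at (-88, 0, 182) mm in the kettle's frame: 36 mm behind the hinge, 11 mm above the shut lid's top, and still 5 mm above it when fully pressed. With one finger on the button, another 70 to 95 mm nearer the spout waits over the lid.
- tray: Square black melamine tray, 340 x 340 mm, 8 mm thick with a rim 24 mm high, origin at the centre of its underside. It does not move. It lies on the side of the worktop where the kettle is not.
- sugar_pot: Steel sugar pot with a clip-on lid, 89 mm in diameter, 91 mm high with its knob, origin at the centre of its underside. To be left alone.
- teaspoon: Steel teaspoon, 135 mm long, lying in the middle of the tray. To be left alone.
- glass1: Slim-waisted tea glass, 58 mm across the rim, 90 mm high, standing on a saucer; origin at the centre of its underside. To be left alone.
- saucer1: White saucer, 110 mm in diameter, 14 mm high, lying on the tray; origin at the centre of its underside. To be left alone.
- glass2: Slim-waisted tea glass, 58 mm across the rim, 90 mm high, standing on a saucer; origin at the centre of its underside. To be left alone.
- saucer2: White saucer, 110 mm in diameter, 14 mm high, lying on the tray; origin at the centre of its underside. To be left alone.
- glass3: Slim-waisted tea glass, 58 mm across the rim, 90 mm high, standing on a saucer; origin at the centre of its underside. To be left alone.
- saucer3: White saucer, 110 mm in diameter, 14 mm high, lying on the tray; origin at the centre of its underside. To be left alone.
Mind the look-alikes: they are no part of the job. What is shaped like the kettle but red is not meant.

How it is judged:
On the way, in this order (a step that is already met when the one before it is completed fails the run):
1. the lid has popped and lies caught against a finger, less than 0.45 rad (25 degrees) open (angle between kettle_lid's own z axis and vertical between 0.03 and 0.45 rad and contact force between the fingers and kettle_lid above 0.2 N), for 0.2 s.
2. the lid stands fully open, more than 1.15 rad (66 degrees) (angle between kettle_lid's own z axis and vertical above 1.15 rad), for 0.2 s.
At the end, for the whole second after the job is handed in: The lid stands by itself more than 1.15 rad (66 degrees) open and still (under 0.1 rad/s), the button is back up (under 2 mm of travel), and the kettle stands upright (within 0.05 rad) on its base within 12 mm of where it was (angle between kettle_lid's own z axis and vertical above 1.15 rad and angular speed of kettle_lid below 0.1 rad/s and value of joint kettle_button below 0.002 m and distance of kettle from where it was at the start of the episode below 0.012 m and angle between kettle's own z axis and vertical below 0.05 rad); the robot touches nothing.
It fails at once if the lid flies up: it turns faster than 2 rad/s when it is more than 0.45 rad open (angle between kettle_lid's own z axis and vertical above 0.45 rad and angular speed of kettle_lid above 2 rad/s).
It fails at once if the kettle is lifted more than 8 mm, tipped more than 0.1 rad or shifted more than 20 mm (height (world z) of kettle above 0.028 m or angle between kettle's own z axis and vertical above 0.1 rad or distance of kettle from where it was at the start of the episode above 0.02 m).
It fails at once if the fingers press on the kettle with more than 30 N (contact force between the fingers and kettle above 30 N).
It fails at once if a glass, a saucer, the sugar pot or the teaspoon is moved more than 15 mm (distance of any of glass1, glass2, glass3, saucer1, saucer2, saucer3, sugar_pot, teaspoon from where it was at the start of the episode above 0.015 m).
It also fails if it takes over 48 s, if anything falls off the work surface, if the arm or the gripper's body presses on something with over 40 N, if the wrist force passes 120 N, or if a joint passes its speed limit or range.

## Working session

There is one attempt and no reset: what is moved stays moved. The work goes in short steps, Python scripts to look and compute and a tool call to move; the robot and the scene stay as the last step left them, time stands still between calls to the robot, and variables do not carry over. Pictures are saved under pics/ and viewed, at most 10 in all, crops included, and the job is handed in when it is done.

Besides the shell and the picture viewer there is one more tool, called by a JSON object that holds its "api" and its "payload", one argument or row to a line. play_rows: Moves the arm, as the interface text tells. Its arguments: {"type":"object","properties":{"moves":{"type":"array","items":{"type":"array","items":{"type":"array","items":{"type":"number"}}}},"newtons":{"type":"number"}},"required":["moves"]}

```bash
mkdir -p pics; cat > h.py <<'E'
import numpy as np, cv2
from workcell import env, vision
def cloud(v):
    z=v["z_map"]; h,w=z.shape
    u,vv=np.meshgrid(np.arange(w),np.arange(h))
    p=np.stack([(u-v["cx"])/v["fx"]*z,(vv-v["cy"])/v["fy"]*z,z],-1)
    T=np.linalg.inv(v["world_to_cam"])
    P=p@T[:3,:3].T+T[:3,3]; P[z==0]=np.nan
    return P
def save(n,im): cv2.imwrite("pics/"+n,cv2.cvtColor(im,cv2.COLOR_RGB2BGR))
E
python3 - <<'E'
from h import *
a=vision.get_image("scene");b=vision.get_image("side")
np.save("scene.npy",a,allow_pickle=True);np.save("side.npy",b,allow_pickle=True)
save("scene.png",a["image"]);save("side.png",b["image"])
s=env.observe();print(s["time"],s["position"],s["eef_rot"],s["gripper_width"],env.nose_length)
for v in(a,b):print(np.linalg.inv(v["world_to_cam"]).round(3),v["fx"])
E
```

```text
0.1 [ 0.16821016 -0.62734412  0.22300731] [[ 9.65921998e-01  2.58833303e-01 -1.23779068e-04]
 [ 2.58833131e-01 -9.65920538e-01  1.70989753e-03]
 [ 3.23017681e-04 -1.68366576e-03 -9.99998530e-01]] 0.9998978110426464 0.019
[[-1.200e-02  8.300e-01 -5.580e-01  1.091e+00]
 [ 1.000e+00  4.000e-03 -1.500e-02 -1.000e-03]
 [-1.000e-02 -5.580e-01 -8.300e-01  1.011e+00]
 [ 0.000e+00  0.000e+00  0.000e+00  1.000e+00]] 454.93153374639934
[[-0.886 -0.346  0.309  0.143]
 [-0.464  0.637 -0.616  0.728]
 [ 0.016 -0.689 -0.724  1.009]
 [ 0.     0.     0.     1.   ]] 472.3223789231215
```

View pics/scene.png

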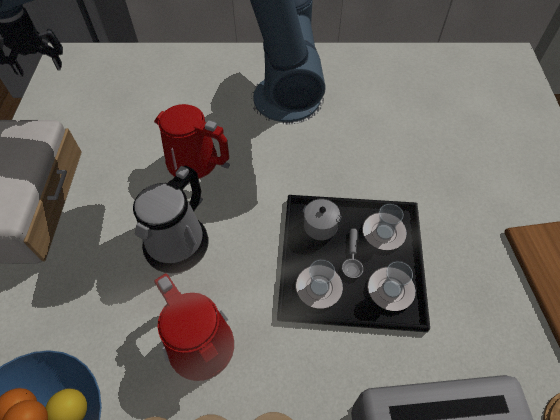

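View pics/side.png

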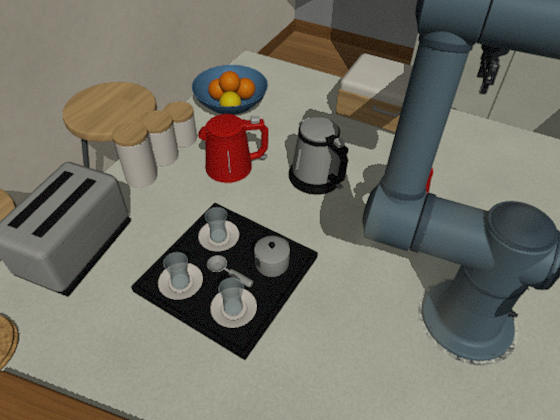

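The scene view shows three candidates: the steel kettle at scene (165,220) / side (318,155), a red kettle at (190,140), and another red one at (195,335). The steel one fits the description. Next I measure it from both views, with one close crop to check.

```bash
python3 - <<'E'
from h import *
a=np.load("scene.npy",allow_pickle=True).item();b=np.load("side.npy",allow_pickle=True).item()
crops=[]
for n,v,(x0,y0,x1,y1) in(("scene",a,(120,155,220,280)),("side",b,(280,105,360,205))):
    im=v["image"];P=cloud(v)
    hsv=cv2.cvtColor(im,cv2.COLOR_RGB2HSV)
    m=np.zeros(im.shape[:2],bool);m[y0:y1,x0:x1]=1
    m&=~((hsv[...,1]>120)&(hsv[...,2]>60))
    z=P[...,2]
    for lo,hi in((0.012,0.03),(0.18,0.195),(0.196,0.21)):
        k=m&(z>lo)&(z<hi);q=P[k]
        print(n,lo,hi,k.sum(),np.median(q,0).round(4),q.min(0).round(3),q.max(0).round(3))
    # lid: bright top, fit circle by rays on rim plane
    k=(m&(z>0.181)&(z<0.196)&(hsv[...,2]>70)).astype(np.uint8)
    q=P[k>0][:,:2].astype(np.float32); c,r=cv2.minEnclosingCircle(q); print("lid circ",c,r, q.mean(0))
    k=m&(z>0.195)&(z<0.212)&(hsv[...,2]>90)&(hsv[...,1]<60)
    print("button",k.sum(),P[k].mean(0),np.argwhere(k).mean(0))
    crops.append(cv2.resize(im[y0:y1,x0:x1],(400,500),interpolation=cv2.INTER_CUBIC))
save("crop.png",np.hstack(crops))
E
```

```text
scene 0.012 0.03 628 [ 0.5821 -0.2488  0.0194] [ 0.252 -0.362  0.012] [ 0.615 -0.2    0.03 ]
scene 0.18 0.195 1944 [ 0.5344 -0.2739  0.1897] [ 0.43 -0.34  0.18] [ 0.715 -0.216  0.195]
scene 0.196 0.21 99 [ 0.458  -0.2386  0.202 ] [ 0.441 -0.254  0.197] [ 0.47  -0.226  0.206]
lid circ (0.5900851488113403, -0.24163448810577393) 0.12467733025550842 [ 0.54156923 -0.2789329 ]
button 39 [ 0.46660166 -0.23998925  0.20190846] [174.35897436 180.66666667]
side 0.012 0.03 339 [ 0.5192 -0.2187  0.0194] [ 0.453 -0.596  0.012] [ 0.61  -0.196  0.03 ]
side 0.18 0.195 891 [ 0.5194 -0.2633  0.1886] [ 0.426 -0.333  0.18 ] [ 0.587 -0.212  0.195]
side 0.196 0.21 56 [ 0.452  -0.2337  0.2012] [ 0.438 -0.251  0.197] [ 0.467 -0.222  0.205]
lid circ (0.5026792883872986, -0.2702283561229706) 0.08352198451757431 [ 0.53099215 -0.27089027]
button 30 [ 0.45822648 -0.23429644  0.20052934] [141.03333333 337.16666667]
```

View pics/crop.png

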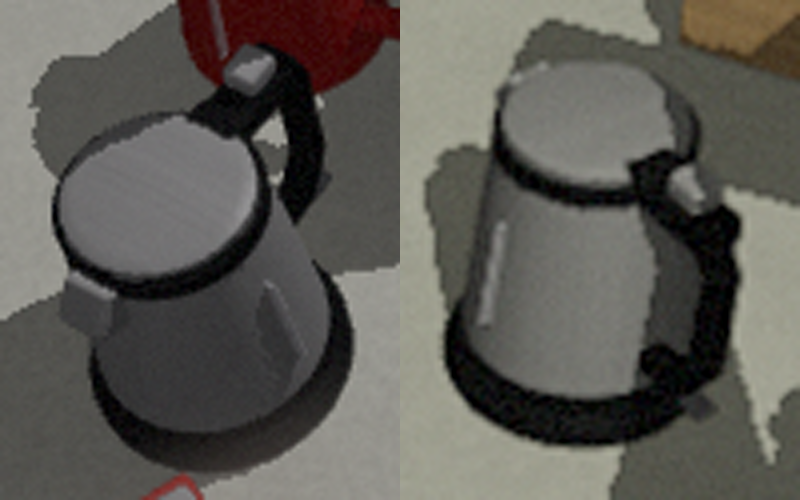

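The crop confirms the steel kettle. Its light-grey button is at scene (182,172) / side (338,143), and the black handle points at the robot. Now I refine the pose and plan the approach.

```bash
python3 - <<'E'
from h import *
a=np.load("scene.npy",allow_pickle=True).item();b=np.load("side.npy",allow_pickle=True).item()
from scipy.optimize import least_squares
res=[]
for n,v,(x0,y0,x1,y1),seed in(("scene",a,(120,155,220,280),(160,205)),("side",b,(280,105,360,205),(318,130))):
    im=v["image"];P=cloud(v);hsv=cv2.cvtColor(im,cv2.COLOR_RGB2HSV)
    m=np.zeros(im.shape[:2],bool);m[y0:y1,x0:x1]=1
    z=P[...,2]
    k=(m&(z>0.199)&(z<0.21)&(hsv[...,1]<110)); bt=P[k]
    r=cv2.minAreaRect(bt[:,:2].astype(np.float32))
    print(n,"button",k.sum(),bt.mean(0).round(4),"rect",r)
    k=(m&(z>0.184)&(z<0.197)&(hsv[...,2]>75)&(hsv[...,1]<90)).astype(np.uint8)
    _,lab=cv2.connectedComponents(k); L=(lab==lab[seed[1],seed[0]]).astype(np.uint8)
    c=max(cv2.findContours(L,0,cv2.CHAIN_APPROX_NONE)[0],key=len)[:,0]
    q=P[c[:,1],c[:,0]][:,:2]
    f=least_squares(lambda p:np.hypot(*(q-p[:2]).T)-p[2],[*q.mean(0),.054],loss="soft_l1",f_scale=.002).x
    print("lid",L.sum(),f.round(4),"z",np.median(z[L>0]))
    for bb in(bt[:,:2].mean(0),np.array(r[0])):
        d=f[:2]-bb;print(" button-lid dist",np.hypot(*d).round(4),"yaw",np.degrees(np.arctan2(d[1],d[0])).round(1))
    red=(hsv[...,1]>150)&(hsv[...,2]>60)&((hsv[...,0]<8)|(hsv[...,0]>172))
    for nm,kk in(("near",red&(P[...,0]<.5)),("far",red&(P[...,0]>.55)&(P[...,0]<1))):
        R=P[kk]; R=R[(R[:,1]<0)&(R[:,2]>.02)]
        if len(R):print("red",nm,np.percentile(R,2,0).round(3),np.percentile(R,98,0).round(3))
E
```

```text
scene button 85 [ 0.4576 -0.2394  0.2022] rect ((0.45683324337005615, -0.24033449590206146), (0.0232141874730587, 0.025794919580221176), 61.94683074951172)
lid 1426 [ 0.5373 -0.2801  0.0496] z 0.19031591634533968
 button-lid dist 0.0895 yaw -27.1
 button-lid dist 0.0898 yaw -26.3
red near [ 0.218 -0.327  0.038] [ 0.324 -0.168  0.173]
red far [ 0.75  -0.242  0.079] [ 0.851 -0.128  0.173]
side button 48 [ 0.4523 -0.2353  0.2017] rect ((0.45243632793426514, -0.23555704951286316), (0.021892815828323364, 0.02493947371840477), 60.030853271484375)
lid 619 [ 0.5339 -0.2758  0.0486] z 0.18926457244736172
 button-lid dist 0.0911 yaw -26.4
 button-lid dist 0.0909 yaw -26.3
red near [ 0.189 -0.297  0.11 ] [ 0.205 -0.005  0.387]
red far [ 0.69  -0.252  0.025] [ 0.838 -0.12   0.171]
```

{"api": "play_rows", "payload": {
  "moves": [
    [[0,0,-0.04,0,0,0,0.07],[0,0,-0.09,0,0,0,0.07],[0,0,-0.09,0,0,0,0.07]]
  ],
  "newtons": 20
}}

```text
time: 0.4
position: [0.1686, -0.6309, 0.3229]
eef_rot: [[0.966, 0.259, 0.001], [0.259, -0.966, -0.014], [-0.002, 0.014, -1.0]]
force: [-0.6, -0.6, 2.3]
gripper_width: 0.82
grip_force: 0.0
```

{"api": "play_rows", "payload": {
  "moves": [
    [[0.03,-0.02,0,0,0,-6,0.07],[0.07,-0.047,0,0,0,-12,0.07],[0.11,-0.074,0,0,0,-18,0.07],[0.15,-0.101,0,0,0,-24,0.07],[0.19,-0.128,0,0,0,-30,0.07],[0.23,-0.154,0,0,0,-36,0.07],[0.27,-0.181,0,0,0,-42,0.07],[0.31,-0.208,0,0,0,-48,0.07]]
  ]
}}

```text
time: 1.2
position: [0.4147, -0.3449, 0.3137]
eef_rot: [[0.45, 0.893, 0.0], [0.893, -0.45, 0.0], [0.0, 0.0, -1.0]]
force: [0.9, -0.4, 0.2]
gripper_width: 0.82
grip_force: 0.0
```

{"api": "play_rows", "payload": {
  "moves": [
    [[0,0,0,0,0,0,0.07],[0,0,0,0,0,0,0.07]]
  ]
}}

```text
time: 1.4
position: [0.4143, -0.3459, 0.3137]
eef_rot: [[0.452, 0.892, -0.0], [0.892, -0.452, -0.0], [-0.0, -0.0, -1.0]]
force: [-0.6, -0.5, 0.3]
gripper_width: 0.821
grip_force: 0.0
```

```bash
python3 - <<'E'
from h import *
s=env.observe();p=s["position"];R=s["eef_rot"]
print(p,R.round(4),env.nose_length,s["force"],s["gripper_width"])
t=np.array([.4924,-.2569,p[2]]);print("tool shift",(R.T@(t-p)).round(4),"y azim",np.degrees(np.arctan2(R[1,1],R[0,1])))
E
```

```text
[ 0.41432698 -0.34585723  0.31367975] [[ 4.523e-01  8.919e-01 -4.000e-04]
 [ 8.919e-01 -4.523e-01 -1.000e-04]
 [-2.000e-04 -4.000e-04 -1.000e+00]] 0.019 [-0.55501056 -0.54860182  0.27442237] 0.8213380329534121
tool shift [ 0.1147  0.0294 -0.    ] y azim -26.891746713017323
```

{"api": "play_rows", "payload": {
  "moves": [
    [[0.03,0.008,0,0,0,0,0.07],[0.06,0.016,0.005,0,0,0,0.07],[0.09,0.023,0.02,0,0,0,0.07],[0.115,0.029,0.04,0,0,0,0.07],[0.115,0.029,0.06,0,0,0,0.07],[0.115,0.029,0.07,0,0,0,0.07],[0.115,0.029,0.07,0,0,0,0.07],[0.115,0.029,0.07,0,0,0,0.07]]
  ]
}}

```text
time: 2.2
position: [0.4916, -0.2587, 0.2446]
eef_rot: [[0.456, 0.89, 0.001], [0.89, -0.456, -0.001], [-0.0, 0.001, -1.0]]
force: [0.4, -0.5, 0.9]
gripper_width: 0.821
grip_force: 0.0
```

```bash
python3 - <<'E'
from h import *
s=env.observe();p=s["position"];print(p,s["force"])
w=vision.get_image("wrist");a=vision.get_image("scene");b=vision.get_image("side")
np.save("scene2.npy",a,allow_pickle=True);np.save("side2.npy",b,allow_pickle=True)
u=np.array([.891,-.454,0]);
for v in(a,b):
    P=cloud(v);k=np.isfinite(P[...,2])&(np.hypot(P[...,0]-p[0],P[...,1]-p[1])<.08)&(P[...,2]>.211)&(P[...,2]<.29)
    d=(P[k]-p);al=d@u;ac=d@np.array([.454,.891,0]);zz=P[k][:,2]
    for sg in(-1,1):
        j=(sg*al>.02)
        if j.sum()>10:
            lo=zz[j]<np.percentile(zz[j],1)+.02
            print("finger",sg,j.sum(),"zmin",np.percentile(zz[j],[0,2,5]).round(4),"along",np.percentile(al[j][lo],[2,50,98]).round(4),"across",np.percentile(ac[j][lo],[2,98]).round(4))
c1=cv2.resize(a["image"][130:250,110:230],(400,400),interpolation=cv2.INTER_CUBIC)
c2=cv2.resize(b["image"][80:200,260:380],(400,400),interpolation=cv2.INTER_CUBIC)
save("c2.png",np.hstack([c1,c2]));save("wrist.png",w["image"])
E
```

```text
[ 0.49162212 -0.2586593   0.24464647] [ 0.39411651 -0.45507038  0.88245519]
finger -1 94 zmin [0.2592 0.2622 0.2639] along [-0.0442 -0.0331 -0.0312] across [-0.0116  0.0098]
finger 1 76 zmin [0.2593 0.2634 0.2653] along [0.0375 0.0446 0.0514] across [-0.0068  0.0101]
finger -1 71 zmin [0.2614 0.2616 0.2622] along [-0.0498 -0.043  -0.0359] across [-0.008   0.0124]
finger 1 75 zmin [0.2587 0.2598 0.2607] along [0.0325 0.0359 0.0453] across [-0.0121  0.0127]
```

View pics/c2.png

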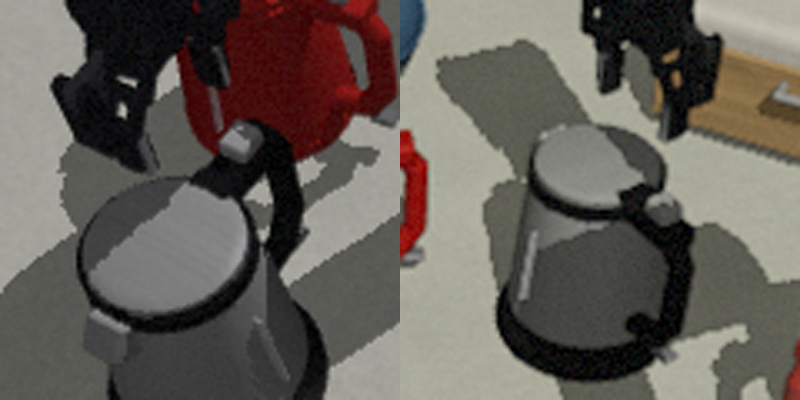

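View pics/wrist.png

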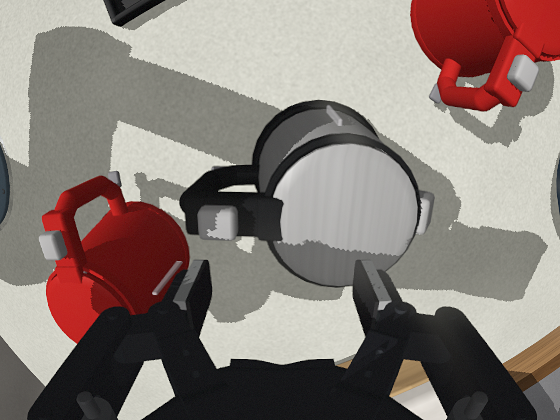

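```bash
python3 - <<'E'
from h import *
a=np.load("scene2.npy",allow_pickle=True).item();b=np.load("side2.npy",allow_pickle=True).item()
s=env.observe();p=s["position"];print(p)
u=np.array([.891,-.454,0]);w=np.array([.454,.891,0])
def ray(v,px):
    T=np.linalg.inv(v["world_to_cam"]);d=T[:3,:3]@[(px[0]-v["cx"])/v["fx"],(px[1]-v["cy"])/v["fy"],1];return T[:3,3],d
# predicted pixels of tips at several heights
for n,v in(("scene",a),("side",b)):
    P=cloud(v)
    for sg in(-1,1):
        for h in(.226,.236,.246,.256):
            X=np.r_[p[:2]+sg*.042*u[:2],h,1];c=v["world_to_cam"]@X
            px=(v["fx"]*c[0]/c[2]+v["cx"],v["fy"]*c[1]/c[2]+v["cy"])
            i=np.round(px).astype(int); print(n,sg,h,i,a is v and 0,P[i[1],i[0]].round(3))
E
```

```text
[ 0.49212196 -0.25841662  0.24536683]
scene -1 0.226 [180 163] 0 [ 0.324 -0.287  0.066]
scene -1 0.236 [179 160] 0 [ 0.322 -0.288  0.076]
scene -1 0.246 [178 158] 0 [ 0.322 -0.289  0.085]
scene -1 0.256 [177 155] 0 [ 0.466 -0.235  0.268]
scene 1 0.226 [157 191] 0 [ 0.505 -0.29   0.191]
scene 1 0.236 [156 188] 0 [ 0.498 -0.293  0.192]
scene 1 0.246 [155 185] 0 [ 0.485 -0.299  0.186]
scene 1 0.256 [154 182] 0 [ 0.531 -0.276  0.259]
side -1 0.226 [340 133] False [ 0.544 -0.517  0.001]
side -1 0.236 [340 130] False [ 0.552 -0.535 -0.001]
side -1 0.246 [341 127] False [ 0.555 -0.552 -0.001]
side -1 0.256 [341 124] False [ 0.561 -0.565  0.001]
side 1 0.226 [320 117] False [ 0.552 -0.332  0.184]
side 1 0.236 [321 114] False [ 0.649 -0.59  -0.003]
side 1 0.246 [321 111] False [ 0.656 -0.608 -0.004]
side 1 0.256 [321 108] False [ 0.528 -0.272  0.261]
```

{"api": "play_rows", "payload": {
  "moves": [
    [[0.001,0,0.006,0,0,0,0.07],[0.001,0,0.012,0,0,0,0.07],[0.001,0,0.018,0,0,0,0.07],[0.001,0,0.018,0,0,0,0.07],[0.001,0,0.018,0,0,0,0.07]]
  ]
}}

```text
time: 2.85
position: [0.4922, -0.2564, 0.2256]
eef_rot: [[0.454, 0.891, -0.001], [0.891, -0.454, 0.0], [0.0, -0.001, -1.0]]
force: [0.2, -0.7, 0.3]
gripper_width: 0.819
grip_force: 0.0
```

```bash
cat > tips.py <<'E'
from h import *
s=env.observe();p=s["position"];print(s["time"],p.round(4),s["force"].round(2))
a=vision.get_image("scene");b=vision.get_image("side")
u=np.array([.891,-.454,0]);w=np.array([.454,.891,0])
for n,v in(("scene",a),("side",b)):
    P=cloud(v)
    for sg in(-1,1):
        hs=[]
        for ac in(-.006,0,.006):
          for al in (.038,.042,.046):
            for h in np.arange(.19,.29,.001):
                X=np.r_[p+sg*al*u+ac*w,1];X[2]=h;c=v["world_to_cam"]@X
                i=np.round([v["fx"]*c[0]/c[2]+v["cx"],v["fy"]*c[1]/c[2]+v["cy"]]).astype(int)
                if abs(P[i[1],i[0]]-X[:3]).max()<.012 and v["image"][i[1],i[0]].max()<110: hs.append(h);break
        print(n,sg,np.round(hs,3))
np.save("last.npy",[a,b],allow_pickle=True)
c1=cv2.resize(a["image"][130:250,110:230],(400,400),interpolation=cv2.INTER_CUBIC)
c2=cv2.resize(b["image"][80:200,260:380],(400,400),interpolation=cv2.INTER_CUBIC)
save("c3.png",np.hstack([c1,c2]))
E
python3 tips.py
```

```text
2.85 [ 0.4922 -0.2564  0.2256] [ 0.18 -0.69  0.26]
scene -1 [0.198 0.19  0.191 0.19  0.19  0.19  0.19  0.19  0.19 ]
scene 1 [0.281 0.279 0.243 0.232 0.238 0.243 0.241 0.242 0.247]
side -1 [0.193 0.192 0.191 0.19  0.19  0.19  0.19  0.19  0.19 ]
side 1 [0.24  0.238 0.239 0.239 0.24  0.238 0.242 0.243 0.244]
```

View pics/c3.png

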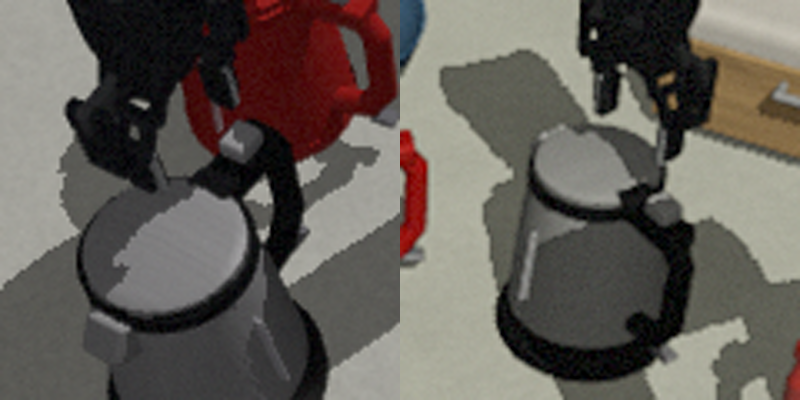

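{"api": "play_rows", "payload": {
  "moves": [
    [[0,0,0.003,0,0,0,0.07],[0,0,0.006,0,0,0,0.07],[0,0,0.009,0,0,0,0.07],[0,0,0.012,0,0,0,0.07],[0,0,0.015,0,0,0,0.07],[0,0,0.018,0,0,0,0.07],[0,0,0.018,0,0,0,0.07],[0,0,0.018,0,0,0,0.07]]
  ]
}}

```text
time: 3.75
position: [0.4923, -0.2565, 0.2079]
eef_rot: [[0.454, 0.891, -0.0], [0.891, -0.454, 0.0], [0.0, -0.0, -1.0]]
force: [-0.0, 0.8, 0.5]
gripper_width: 0.819
grip_force: 0.0
```

```bash
sed -i 's/c3.png/c4.png/' tips.py; python3 tips.py
```

```text
3.75 [ 0.4923 -0.2565  0.2079] [-0.02  0.81  0.48]
scene -1 [0.192 0.192 0.195 0.192 0.191 0.19  0.19  0.19  0.19 ]
scene 1 [0.264 0.265 0.227 0.221 0.22  0.225 0.223 0.224 0.229]
side -1 [0.193 0.192 0.19  0.19  0.195 0.19  0.19  0.19  0.19 ]
side 1 [0.22  0.219 0.222 0.222 0.216 0.234 0.221 0.222 0.23 ]
```

View pics/c4.png

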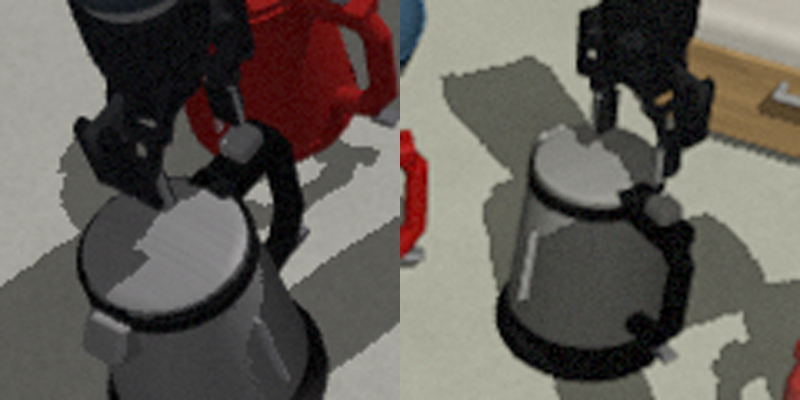

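{"api": "play_rows", "payload": {
  "moves": [
    [[0,0,0.003,0,0,0,0.07],[0,0,0.006,0,0,0,0.07],[0,0,0.009,0,0,0,0.07],[0,0,0.012,0,0,0,0.07],[0,0,0.012,0,0,0,0.07],[0,0,0.012,0,0,0,0.07]]
  ]
}}

```text
time: 4.45
position: [0.4923, -0.2565, 0.1959]
eef_rot: [[0.454, 0.891, -0.0], [0.891, -0.454, 0.0], [0.0, -0.0, -1.0]]
force: [0.4, -0.3, 0.2]
gripper_width: 0.816
grip_force: 0.0
```

{"api": "play_rows", "payload": {
  "moves": [
    [[0,0,0.001,0,0,0,0.07],[0,0,0.002,0,0,0,0.07],[0,0,0.002,0,0,0,0.07]]
  ]
}}

```text
time: 4.75
position: [0.4923, -0.2565, 0.1939]
eef_rot: [[0.454, 0.891, -0.0], [0.891, -0.454, 0.0], [0.0, -0.0, -1.0]]
force: [-0.8, -1.0, 0.6]
gripper_width: 0.818
grip_force: 0.0
```

{"api": "play_rows", "payload": {
  "moves": [
    [[0,0,0.001,0,0,0,0.07],[0,0,0.002,0,0,0,0.07],[0,0,0.002,0,0,0,0.07]]
  ]
}}

```text
time: 5.05
position: [0.4923, -0.2565, 0.1918]
eef_rot: [[0.454, 0.891, -0.0], [0.891, -0.454, 0.0], [0.0, -0.0, -1.0]]
force: [1.0, -0.2, -0.5]
gripper_width: 0.818
grip_force: 0.0
```

{"api": "play_rows", "payload": {
  "moves": [
    [[0,0,0.001,0,0,0,0.07],[0,0,0.002,0,0,0,0.07],[0,0,0.002,0,0,0,0.07]]
  ]
}}

```text
time: 5.35
position: [0.4923, -0.2564, 0.1898]
eef_rot: [[0.454, 0.891, -0.0], [0.891, -0.454, 0.0], [0.0, -0.0, -1.0]]
force: [-0.3, 0.4, 0.0]
gripper_width: 0.814
grip_force: 0.0
```

{"api": "play_rows", "payload": {
  "moves": [
    [[0,0,0.001,0,0,0,0.07],[0,0,0.002,0,0,0,0.07],[0,0,0.002,0,0,0,0.07]]
  ]
}}

```text
time: 5.65
position: [0.4923, -0.2564, 0.1878]
eef_rot: [[0.454, 0.891, -0.0], [0.891, -0.454, 0.0], [0.0, -0.0, -1.0]]
force: [-0.1, -0.7, -0.0]
gripper_width: 0.824
grip_force: 0.0
```

```bash
sed -i 's/c4.png/c5.png/' tips.py; python3 tips.py; python3 -c "
from h import *
print([ (vision.get_image('side') and env.observe()['force'].round(1)) for _ in range(6)])"
```

```text
5.65 [ 0.4923 -0.2564  0.1878] [-0.11 -0.71 -0.05]
scene -1 [0.191 0.229 0.253 0.192 0.19  0.19  0.19  0.19  0.19 ]
scene 1 [0.244 0.194 0.19  0.192 0.201 0.207 0.204 0.202 0.21 ]
side -1 [0.19  0.192 0.191 0.192 0.195 0.19  0.19  0.19  0.19 ]
side 1 [0.196 0.197 0.198 0.198 0.196 0.19  0.201 0.195 0.192]
[array([-0.1,  0.1,  0.5]), array([-0.7,  1.1, -0.4]), array([ 0.1, -0.1,  0.4]), array([-0. , -0.4,  0.1]), array([ 0. ,  0.4, -0.1]), array([ 0.3, -0.1,  0.6])]
```

View pics/c5.png

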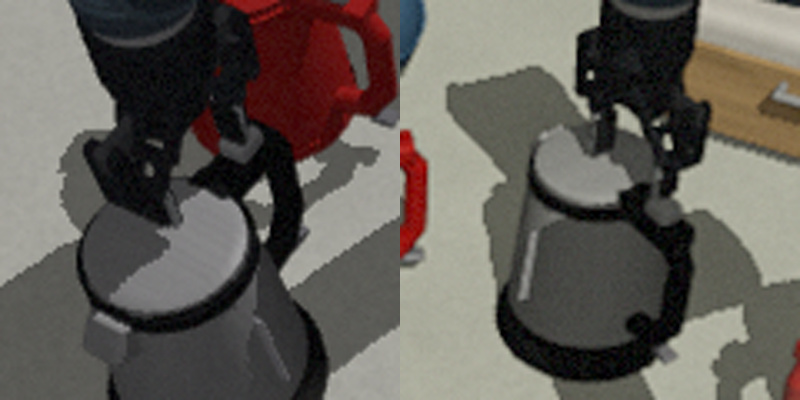

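{"api": "play_rows", "payload": {
  "moves": [
    [[0,0,0.001,0,0,0,0.07],[0,0,0.002,0,0,0,0.07],[0,0,0.002,0,0,0,0.07]]
  ]
}}

```text
time: 6.35
position: [0.4924, -0.2566, 0.1862]
eef_rot: [[0.454, 0.891, 0.0], [0.891, -0.454, -0.0], [-0.0, 0.0, -1.0]]
force: [0.1, -0.3, 1.9]
gripper_width: 0.823
grip_force: 0.8
```

{"api": "play_rows", "payload": {
  "moves": [
    [[0,0,0.001,0,0,0,0.07],[0,0,0.002,0,0,0,0.07],[0,0,0.002,0,0,0,0.07]]
  ]
}}

```text
time: 6.65
position: [0.4924, -0.2566, 0.1842]
eef_rot: [[0.454, 0.891, 0.0], [0.891, -0.454, -0.0], [-0.0, 0.0, -1.0]]
force: [-1.2, -0.1, 2.6]
gripper_width: 0.818
grip_force: 1.6
```

```bash
cat > f.py <<'E'
from h import *
f=[]
for _ in range(4):
    v=vision.get_image('side');f.append(env.observe()['force'])
print(np.mean(f,0).round(2),env.observe()['position'].round(4))
P=cloud(v)
# lid tilt check: points of lid in the front, along kettle axis
u=np.array([.891,-.454]);w=np.array([.454,.891]);d=P[...,:2]-[.5357,-.278]
al=d@u;ac=d@w;z=P[...,2]
for lo,hi in((-.04,-.02),(.02,.035),(.035,.05)):
    k=(al>lo)&(al<hi)&(abs(ac)<.04)&(z>.17)&(z<.25);print(lo,k.sum(),np.median(z[k]).round(4))
E
python3 f.py
```

```text
[0.23 0.29 3.14] [ 0.4924 -0.2566  0.1842]
-0.04 136 0.1893
0.02 63 0.1895
0.035 39 0.1864
```

{"api": "play_rows", "payload": {
  "moves": [
    [[0,0,0.001,0,0,0,0.07],[0,0,0.001,0,0,0,0.07]]
  ]
}}

```text
time: 7.05
position: [0.4924, -0.2566, 0.1831]
eef_rot: [[0.454, 0.891, 0.0], [0.891, -0.454, -0.0], [-0.0, 0.0, -1.0]]
force: [-0.8, 0.8, 4.5]
gripper_width: 0.818
grip_force: 2.0
```

{"api": "play_rows", "payload": {
  "moves": [
    [[0,0,0.001,0,0,0,0.07],[0,0,0.001,0,0,0,0.07],[0,0,0.001,0,0,0,0.07]]
  ]
}}

```text
time: 7.35
position: [0.4924, -0.2566, 0.1824]
eef_rot: [[0.454, 0.891, 0.0], [0.891, -0.454, -0.0], [-0.0, 0.0, -1.0]]
force: [-1.1, 1.2, 7.5]
gripper_width: 0.824
grip_force: 3.1
```

```bash
python3 f.py
```

```text
[-1.9   0.68  6.31] [ 0.4924 -0.2566  0.1824]
-0.04 160 0.1929
0.02 64 0.1998
0.035 43 0.1994
```

The lid popped and is caught: its front edge is up about 11 mm, roughly 0.13 rad, with extra load on the finger. Now I raise it along an arc about the hinge.

{"api": "play_rows", "payload": {
  "moves": [
    [[0,-0.0006,-0.0019,0,0,0,0.07],[0,-0.0014,-0.0038,0,0,0,0.07],[0,-0.0021,-0.0057,0,0,0,0.07],[0,-0.003,-0.0076,0,0,0,0.07],[0,-0.0039,-0.0094,0,0,0,0.07],[0,-0.0049,-0.0112,0,0,0,0.07],[0,-0.0059,-0.0129,0,0,0,0.07],[0,-0.007,-0.0146,0,0,0,0.07]]
  ]
}}

```text
time: 8.35
position: [0.4858, -0.2531, 0.1965]
eef_rot: [[0.454, 0.891, -0.001], [0.891, -0.454, 0.001], [0.0, -0.001, -1.0]]
force: [0.7, 1.1, 1.1]
gripper_width: 0.82
grip_force: 0.9
```

```bash
cat > g.py <<'E'
from h import *
f=[];u=np.array([.891,-.454]);w=np.array([.454,.891])
for n in("side","scene"):
    v=vision.get_image(n);s=env.observe();f.append(s['force']);P=cloud(v);im=v["image"].max(-1)
    d=P[...,:2]-(np.array([.5357,-.278])-.052*u);al=d@u;ac=d@w;z=P[...,2]-.18
    k=np.isfinite(z)&(abs(ac)<.045)&(abs(ac)>.018)&(al>-.02)&(al<.12)&(z>.004)&(z<.125)
    if n=="side":k&=(ac>-.045)
    vx,vy,x0,y0=cv2.fitLine(np.c_[al[k],z[k]].astype(np.float32),cv2.DIST_HUBER,0,.01,.01).ravel()
    print(n,k.sum(),"angle",np.arctan2(vy,vx).round(3),"hi",np.percentile(z[k],98).round(3),"al there",np.median(al[k][z[k]>np.percentile(z[k],90)]).round(3))
print(s["time"],np.mean(f,0).round(2),s['position'].round(4))
E
python3 g.py
```

```text
side 422 angle 0.445 hi 0.049 al there 0.068
scene 520 angle 0.44 hi 0.051 al there 0.082
8.45 [-0.2   0.22  2.08] [ 0.4858 -0.2531  0.1965]
```

{"api": "play_rows", "payload": {
  "moves": [
    [[0,-0.0012,-0.0017,0,0,0,0.07],[0,-0.0024,-0.0033,0,0,0,0.07],[0,-0.0036,-0.0049,0,0,0,0.07],[0,-0.0049,-0.0064,0,0,0,0.07],[0,-0.0063,-0.0079,0,0,0,0.07],[0,-0.0077,-0.0094,0,0,0,0.07],[0,-0.0092,-0.0108,0,0,0,0.07],[0,-0.0107,-0.0121,0,0,0,0.07]]
  ]
}}

```text
time: 9.25
position: [0.4764, -0.2485, 0.2088]
eef_rot: [[0.454, 0.891, 0.0], [0.891, -0.454, -0.0], [-0.0, 0.0, -1.0]]
force: [-0.7, 0.2, 0.4]
gripper_width: 0.82
grip_force: 0.5
```

```bash
python3 g.py
```

```text
side 460 angle 0.77 hi 0.07 al there 0.055
scene 377 angle 0.705 hi 0.074 al there 0.067
9.35 [-1.42  0.31  0.56] [ 0.4765 -0.2485  0.2089]
```

{"api": "play_rows", "payload": {
  "moves": [
    [[0,-0.0016,-0.0013,0,0,0,0.07],[0,-0.0032,-0.0025,0,0,0,0.07],[0,-0.0048,-0.0037,0,0,0,0.07],[0,-0.0065,-0.0048,0,0,0,0.07],[0,-0.0083,-0.0059,0,0,0,0.07],[0,-0.01,-0.0069,0,0,0,0.07],[0,-0.0118,-0.0078,0,0,0,0.07],[0,-0.0137,-0.0087,0,0,0,0.07]]
  ]
}}

```text
time: 10.15
position: [0.4642, -0.2422, 0.2175]
eef_rot: [[0.454, 0.891, 0.0], [0.891, -0.454, -0.0], [-0.0, 0.0, -1.0]]
force: [-0.6, 1.2, 0.4]
gripper_width: 0.82
grip_force: 0.3
```

```bash
python3 g.py
```

```text
side 452 angle 1.04 hi 0.084 al there 0.036
scene 228 angle 0.962 hi 0.092 al there 0.045
10.25 [-0.58  0.05  0.31] [ 0.4643 -0.2422  0.2176]
```

{"api": "play_rows", "payload": {
  "moves": [
    [[0,-0.0019,-0.0008,0,0,0,0.07],[0,-0.0038,-0.0016,0,0,0,0.07],[0,-0.0057,-0.0022,0,0,0,0.07],[0,-0.0076,-0.0028,0,0,0,0.07],[0,-0.0096,-0.0034,0,0,0,0.07],[0,-0.0115,-0.0039,0,0,0,0.07],[0,-0.0135,-0.0043,0,0,0,0.07],[0,-0.0155,-0.0046,0,0,0,0.07]]
  ]
}}

```text
time: 11.05
position: [0.4505, -0.2352, 0.2221]
eef_rot: [[0.454, 0.891, 0.0], [0.891, -0.454, -0.0], [-0.0, 0.0, -1.0]]
force: [-1.0, 0.2, 1.0]
gripper_width: 0.819
grip_force: 0.1
```

```bash
python3 g.py
```

```text
side 422 angle 1.267 hi 0.093 al there 0.017
scene 315 angle 1.397 hi 0.1 al there 0.023
11.15 [-0.23 -0.05  0.2 ] [ 0.4505 -0.2352  0.2221]
```

{"api": "play_rows", "payload": {
  "moves": [
    [[0,-0.002,-0.0005,0,0,0,0.07],[0,-0.004,-0.001,0,0,0,0.07],[0,-0.006,-0.0015,0,0,0,0.07],[0,-0.008,-0.002,0,0,0,0.07],[0,-0.01,-0.003,0,0,0,0.07],[0,-0.012,-0.004,0,0,0,0.07],[0,-0.012,-0.004,0,0,0,0.07]]
  ]
}}

```text
time: 11.85
position: [0.4398, -0.2298, 0.2262]
eef_rot: [[0.454, 0.891, 0.0], [0.891, -0.454, -0.0], [-0.0, 0.0, -1.0]]
force: [-0.6, -0.4, 0.6]
gripper_width: 0.817
grip_force: 0.0
```

```bash
python3 g.py
```

```text
side 374 angle 1.287 hi 0.095 al there 0.015
scene 318 angle 1.409 hi 0.1 al there 0.023
11.95 [-0.01  0.17 -0.22] [ 0.4399 -0.2298  0.2261]
```

{"api": "play_rows", "payload": {
  "moves": [
    [[0,-0.008,-0.002,0,0,0,0.07],[0,-0.018,-0.01,0,0,0,0.07],[0,-0.028,-0.025,0,0,0,0.07],[0,-0.035,-0.045,0,0,0,0.07],[0,-0.04,-0.065,0,0,0,0.07],[0,-0.04,-0.085,0,0,0,0.07],[0,-0.04,-0.1,0,0,0,0.07],[0,-0.04,-0.1,0,0,0,0.07]]
  ]
}}

```text
time: 12.75
position: [0.4048, -0.2122, 0.3285]
eef_rot: [[0.454, 0.891, 0.003], [0.891, -0.454, -0.003], [-0.001, 0.004, -1.0]]
force: [0.2, -1.2, 0.2]
gripper_width: 0.818
grip_force: 0.0
```

```bash
python3 g.py; python3 - <<'E'
from h import *
a=vision.get_image("scene");b=vision.get_image("side")
save("end.png",np.hstack([cv2.resize(v["image"][y:y+150,x:x+150],(400,400)) for v,x,y in((a,95,110),(b,250,60))]))
E
```

```text
side 495 angle 1.284 hi 0.096 al there 0.016
scene 320 angle 1.425 hi 0.099 al there 0.023
12.85 [ 0.2  -0.63 -0.49] [ 0.4041 -0.2115  0.3255]
```

View pics/end.png

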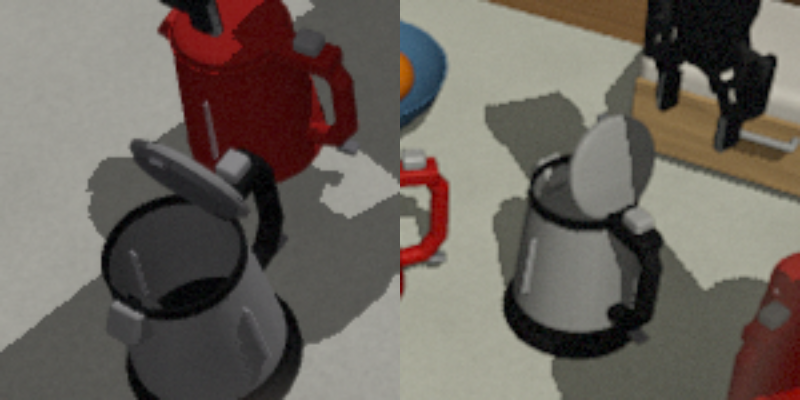

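The picture shows the lid standing fully open (scene crop (190,175), side crop (610,165)), the button back up, the kettle upright and the hand clear of it. I'm handing in.

```bash
python3 -c "
from workcell import env
print(env.hand_in())"
```

```text
the job is handed in; nothing more can be done
None
```

I handed the job in at about 13 s. The kettle's lid popped and was caught at about 0.13 rad, then let up slowly until it stood open by itself at about 1.3 rad. The button is back up and the hand is clear. The hand-in gave no pass/fail result.

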